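# Wipe lens offcuts off the edging plate into the tray

### The job

Take the scraper block by its grip and wipe all five lens offcuts off the edging plate into the offcut tray at its end, working round the lens chuck without knocking the scraper hard against it. Only the scraper may touch the offcuts, not the gripper, and the blank, the bottle and the spectacle frame must stay where they are. When the offcuts are all in the tray, stand the scraper upright on its cork mat again and let go.

Things in the scene. Friction and masses are not known exactly. Their poses are not given: they have to be found in the camera images.
- plate: Edging plate fixed to the bench: a pale slab 164 (its x) x 230 (its y) mm whose flat top is 40 mm above the bench. Along both long sides (x = +/-76 to +/-82 mm) runs a fence 12 mm high above the slab; both short ends (y = +/-115 mm) are open. The slab's last 15 mm at each end overhang its plinth. Origin: under the centre, at bench level.
- chuck: Lens chuck: short round steel post with a rubber face, 24 mm diameter, 28 mm high, fixed near the middle of the plate. Origin: centre of its foot, on the plate's top (40 mm above the bench); z up.
- tray: Offcut tray: open shallow aluminium tray 172 (its x) x 120 (its y) x 24 mm, walls and floor 3 mm, fixed to the bench at one open end of the plate (either end, varies), its near wall 8 mm under the overhanging slab so that what is pushed off that end drops in. Origin: under its centre, bench level.
- scraper: Scraper block, standing upright on the cork mat: black base 20 (its x, thickness) x 50 (its y, blade width) x 30 mm high, and above it a wooden grip 16 (x) x 44 (y) mm from 30 to 80 mm height. About 100 g. Origin: centre of the underside, z up; the two 50 x 30 mm faces (+x and -x) do the wiping.
- mat: Flat cork mat 120 (x) x 100 (y) x 3 mm fixed to the bench at the left or right of the work, the scraper's place. Origin: under its centre, bench level; top at 3 mm.
- vise: Bystander: small cast-iron bench vise fixed at the other end of the plate from the tray, about 110 (x, plus cross handle out to x = -72 mm) x 80 (y) mm, 72 mm high, two rubber-faced jaws. Origin: under its middle, bench level.
- warmer: Bystander: brass frame-warmer tray 170 (x) x 90 (y) x 22 mm, fixed, to the left or right of the work, on the other side from the mat. Origin: under its centre, bench level.
- frame: Bystander: black acetate spectacle frame, about 140 (x) x 50 (y) x 15 mm, lying folded in the brass tray. Origin: under its centre.
- blank: Bystander: loose grey plastic lens blank, disc 68 mm diameter, 13 mm thick, lying on the bench beside the mat. Origin: centre of underside.
- bottle: Bystander: loose white bottle, 38 mm diameter, 115 mm tall, standing on the bench beside the mat. Origin: centre of underside.
- chip0: Loose grey lens offcut (chip), 22 (x) x 15 (y) x 11 mm high, lying on the plate. Origin: centre of underside, z up.
- chip1: Loose grey lens offcut (chip), 20 (x) x 17 (y) x 12 mm high, lying on the plate. Origin: centre of underside, z up.
- chip2: Loose grey lens offcut (chip), 23 (x) x 14 (y) x 11 mm high, lying on the plate. Origin: centre of underside, z up.
- chip3: Loose grey lens offcut (chip), 19 (x) x 16 (y) x 12 mm high, lying on the plate. Origin: centre of underside, z up.
- chip4: Loose grey lens offcut (chip), 20 (x) x 15 (y) x 11 mm high, lying on the plate. Origin: centre of underside, z up.
Not all that is in view belongs to the job. Of the things like the scraper, leave any that is yellow; of the rest the smaller one is meant. Several things look just like the tray: the one meant starts farthest to the robot's right.

How it is judged:
By the outcome, as a careful person would: the job done as asked, in the order asked, and still so for the second after the job is handed in, with the robot touching nothing.
It also fails if it takes over 72 s, if anything falls off the work surface, if the arm or the gripper's body presses on something with over 40 N, if the wrist force passes 120 N, or if a joint passes its speed limit or range.

### The arm

A 6-joint arm with a two-finger parallel gripper is mounted at the origin on the work surface. World frame = base frame: x ahead of the robot, y to its left, z up, the work surface at z = 0. Lengths are in mm, angles in rad, forces in N, time in s.
With the tool pointing down it reaches from about 275 to 1000 mm from the base axis. Payload 8.4 kg.
Tool frame: the origin (TCP) lies midway between the tips of the shut fingers; the grasp point (between the pads) lies 19 mm behind it; z points along the fingers, y is the line along which they close (so a half turn about z gives the same grasp; the last joint's range is limited). The gripper opens to 85 mm and grips with 20 to 120 N. Pads are 22 mm wide; open, the fingers measure 114 mm over their backs; the gripper's body (76 mm by 85 mm) begins 54 mm behind the grasp point. The pads swing forward as they close: fully open they stand 13 mm farther back than shut.
Start: joints at [-1.162, 0.353, 1.633, -0, 1.155, -0.002], TCP at [249.588, -573.004, 231.281] pointing down, gripper open.
Joint ranges: [-2.63, 2.63], [-0.92, 2.1], [0.06, 2.66], [-1.3, 4.44], [0, 2.69], [-3.02, 3.02]. Speed limits (rad/s): [2.22, 2.22, 2.79, 3.14, 3.14, 3.14].

### API

Orientations are given as a unit quaternion [w, x, y, z].
In Python, from cell import * gives the robot as it stands. Calls block until the motion is done:
- goto(position, orientation): joint-space move of the TCP to a pose.
- movel(position, rotation=None, max_speed=150, threshold=None): straight line of the TCP; rotation=None keeps the orientation; max_speed is the mean speed in mm/s. With threshold (N) it stops when the force on the tool has changed by that much, and returns True; else False.
- set_joints(angles): joint-space move.
- command_gripper(opening): finger opening in mm; the grip force is fixed at half the most; returns when the fingers have stopped.
- hold(seconds).
- inverse_kinematics(position, orientation): joint angles nearest the present ones, or None.
- get_image(name): name is "side" or "top" or "wrist"; returns the picture (400x640x3 uint8, blue, green, red); there is no depth.
- camera_params(name): a dict with "camera_matrix" (3x3 intrinsics, pixels), "position" and "orientation" of the camera in the world; the wrist camera has in their place "mount" (4x4, takes a point from camera to tool coordinates, whose origin is the TCP and whose axes are the flange's). Camera axes: x right, y down, z forward; pixel columns grow to the right and rows downward; lengths in mm; the calibration is good to about 2 mm. A picture is of the moment at which its call begins: read the wrist's pose just before it. camera_params takes no time and is no camera call.
A pose or a line that the arm cannot do raises IKError and nothing moves.
- sign_off(): hands the job in; it is judged then, once.
Readings, each from a call of its own:
- current_clock(): time.
- current_qpos(): joint angles.
- current_qd(): joint speeds.
- current_joint_torque(): joint torques, N m.
- current_ee_pos(): TCP position.
- current_ee_rot(): TCP orientation.
- current_contact_force(): force on the tool from outside, world axes, zero at the start.
- current_torque(): the same for the moment, N m.
- current_opening(): finger opening in mm.
- current_grip_force(): force on a finger pad.
Only numpy, scipy, OpenCV 4.12 (cv2) and the standard library are available. Lean on these libraries where they do the work, as an engineer would, in place of code of your own. Each camera call takes 0.05 s, during which the arm holds its last target. There are 200 camera calls.

## Working session

There is one attempt and no reset: what is moved stays moved. The work goes in short steps, each a Python script; the robot and the scene stay as the last script left them, time stands still between calls to the robot, and variables do not carry over. Pictures are saved under pics/ and viewed, at most 10 in all, crops included, and the job is handed in when it is done.

```bash
mkdir -p pics; ls
python3 - <<'E'
from cell import *
import cv2
for n in("top","side"):
    cv2.imwrite(f"pics/{n}0.png",get_image(n)); print(n,camera_params(n))
print(camera_params("wrist"),current_clock(),current_ee_rot())
E
```

```text
pics
top {'camera_matrix': array([[490.00487047,   0.        , 325.50243932],
       [  0.        , 490.00487047, 195.61876304],
       [  0.        ,   0.        ,   1.        ]]), 'position': array([ 206.6470207 ,   43.33266401, 1582.10369945]), 'orientation': array([-0.04927409,  0.70828233, -0.70242894,  0.05001787])}
side {'camera_matrix': array([[413.35692374,   0.        , 325.79281592],
       [  0.        , 413.35692374, 196.69129351],
       [  0.        ,   0.        ,   1.        ]]), 'position': array([152.89068629, 710.189812  , 854.60780603]), 'orientation': array([ 0.06486745, -0.19079104,  0.91200932, -0.35725339])}
{'camera_matrix': array([[348.71421004,   0.        , 324.03222005],
       [  0.        , 348.71421004, 199.27892593],
       [  0.        ,   0.        ,   1.        ]]), 'mount': array([[-9.02023302e-04, -9.50306671e-01, -3.11314018e-01,
         7.95220212e+01],
       [ 9.99999391e-01, -6.59271999e-04, -8.84997649e-04,
        -1.28151237e-01],
       [ 6.35778555e-04, -3.11314627e-01,  9.50306687e-01,
        -1.43237094e+02],
       [ 0.00000000e+00,  0.00000000e+00,  0.00000000e+00,
         1.00000000e+00]])} 0.1 [-5.96387291e-04  9.78981200e-01  2.03949601e-01 -1.19400319e-04]
```

View pics/top0.png

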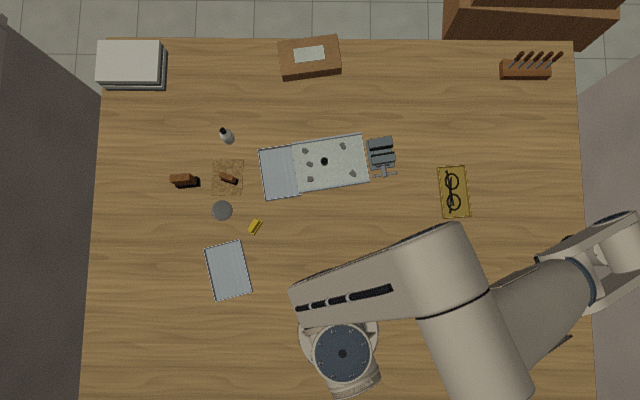

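View pics/side0.png

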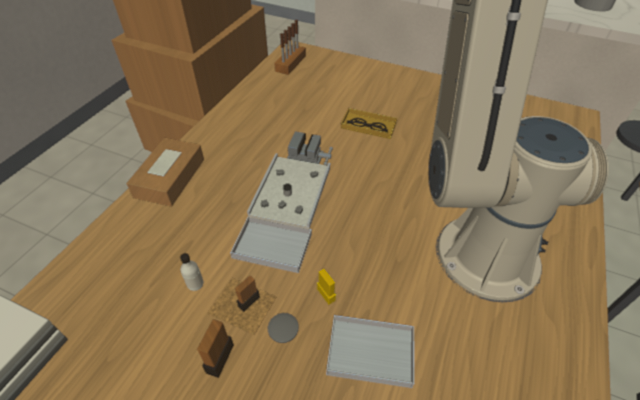

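The top view shows the plate centred near (330,163), with the chuck at (324,161) and the vise to its right at (381,155).
- **Trays:** two look alike, at (280,173) and (228,270). The one farther to the robot's right (image right) is (280,173), at the plate's end.
- **Scrapers:** there are three, at (228,180) on the mat, a larger one at (185,181) and a yellow one at (255,227). Leaving out the yellow one, the smaller is the one on the mat.

I'll confirm both from close up with the wrist camera.

```bash
cat > h.py <<'E'
from cell import *
import numpy as np, cv2
from scipy.spatial.transform import Rotation as R
def rot(q): return R.from_quat(np.roll(q,-1)).as_matrix()
def down(a): return np.array([0,np.cos(a/2),np.sin(a/2),0])
def cam(name):
    p=camera_params(name); K=p["camera_matrix"]
    if name=="wrist":
        M=p["mount"]; A=rot(current_ee_rot()); return K,A@M[:3,:3],A@M[:3,3]+current_ee_pos()
    return K,rot(p["orientation"]),p["position"]
def px2w(c,uv,z):
    K,A,t=c; d=np.c_[np.atleast_2d(uv).astype(float),np.ones(len(np.atleast_2d(uv)))]@np.linalg.inv(K).T@A.T
    return (t+d*((z-t[2])/d[:,2])[:,None])[:,:2]
def w2px(c,P):
    K,A,t=c; q=(np.atleast_2d(P)-t)@A@K.T; return q[:,:2]/q[:,2:]
def snap(f):
    c=cam("wrist"); im=get_image("wrist"); cv2.imwrite(f"pics/{f}.png",im); np.savez(f"pics/{f}.npz",K=c[0],A=c[1],t=c[2]); return im
def load(f):
    d=np.load(f"pics/{f}.npz"); return d["K"],d["A"],d["t"]
E
python3 - <<'E'
from h import *
c=cam("top")
print(px2w(c,[[324,161],[228,182],[185,181],[222,210],[227,137]],[20,]*1).round())
p=px2w(c,[[324,161]],60)[0]; s=px2w(c,[[228,182]],20)[0]
for f,q in(("w1",p),("w2",s)):
    a=np.arctan2(q[1],q[0]); xy=q-35*np.array([-np.cos(a),-np.sin(a)])
    best=None
    goto([*xy,260],down(a)); snap(f); print(f,q,a,current_clock(),current_qpos().round(2))
E
```

```text
[[541.  48.]
 [469. 358.]
 [472. 497.]
 [378. 374.]
 [619. 367.]]
w1 [532.73275978  48.28073091] 0.09038151468943356 2.6417 [ 0.09  0.24  1.72 -0.    1.18  1.57]
w2 [469.43241192 358.0092847 ] 0.6515435686398048 3.9583 [ 0.65  0.33  1.6  -0.    1.21  1.57]
```

View pics/w1.png

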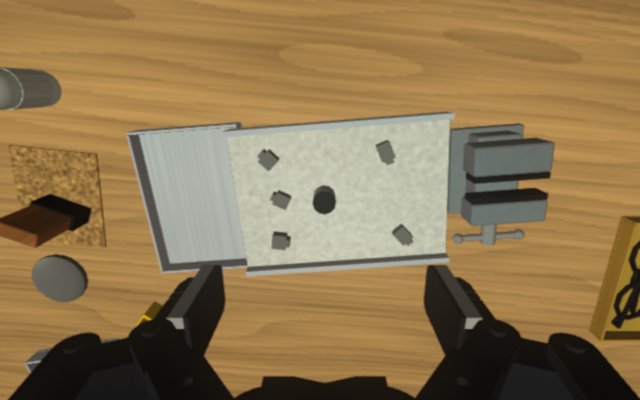

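View pics/w2.png

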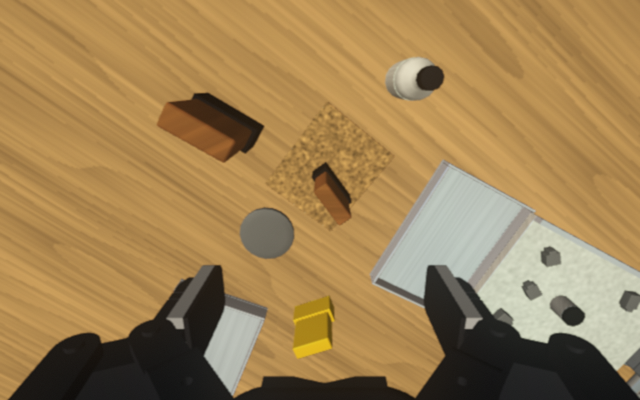

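w1 shows the chuck at about (324,200), chips near (268,159), (281,200), (281,240), (386,152) and (402,235), and the tray on the left. w2 shows the mat scraper at (332,192), the big block at (210,127), the yellow one at (314,327), the blank at (267,233) and the bottle at (412,78). Next is one enlarged crop of the mat scraper, to confirm it and read its corners.

Run:
```python
from h import *
im=cv2.imread("pics/w2.png")[150:240,280:400]; cv2.imwrite("pics/c2.png",cv2.resize(im,None,fx=6,fy=6,interpolation=cv2.INTER_CUBIC))
c=load("w1")
n=lambda v:v.round(1).tolist()
print("slab",n(px2w(c,[[229,135],[243,268],[449,118],[447,262]],40)))
print("fence",n(px2w(c,[[232,128],[454,113],[247,271],[447,258]],52)))
im=cv2.imread("pics/w1.png"); g=cv2.cvtColor(im,cv2.COLOR_BGR2GRAY)
m=np.zeros_like(g); m[125:258,236:444]=(g[125:258,236:444]<150)*255
k,l,s,ce=cv2.connectedComponentsWithStats(m)
for i in range(1,k):
    if s[i,4]>60:
        print(s[i].tolist(),n(ce[i]),n(px2w(c,ce[i],46)))
        print("   ",n(px2w(c,cv2.boxPoints(cv2.minAreaRect(np.argwhere(l==i)[:,::-1].astype(np.float32))),46)))
```

```text
slab [[589.1, 151.6], [435.3, 134.6], [626.2, -71.5], [464.4, -101.9]]
fence [[598.2, 145.6], [632.1, -71.1], [438.9, 127.5], [475.3, -95.6]]
[236, 125, 67, 6, 214] [259.6, 126.5] [[601.4, 119.3]]
    [[600.7, 143.1], [606.6, 76.8], [601.7, 76.5], [595.7, 143.0]]
[376, 140, 19, 25, 319] [385.4, 151.7] [[587.3, -10.8]]
    [[594.2, 1.4], [600.8, -11.5], [579.0, -24.0], [572.1, -10.9]]
[258, 149, 22, 22, 301] [267.5, 158.7] [[569.1, 110.1]]
    [[569.2, 123.6], [582.8, 111.7], [570.0, 97.2], [556.1, 109.1]]
[313, 185, 23, 30, 554] [323.9, 199.6] [[529.8, 47.8]]
    [[545.0, 60.8], [547.1, 37.5], [514.4, 34.3], [512.2, 58.2]]
[270, 190, 21, 20, 273] [280.4, 199.0] [[526.3, 94.6]]
    [[522.2, 107.6], [538.6, 100.7], [531.0, 82.8], [514.3, 89.4]]
[392, 224, 21, 22, 291] [402.5, 234.7] [[496.6, -43.1]]
    [[498.0, -29.4], [510.8, -38.6], [493.9, -58.8], [480.7, -49.6]]
[272, 231, 19, 19, 307] [280.4, 240.2] [[477.7, 92.2]]
    [[488.1, 102.0], [489.9, 82.1], [467.8, 80.8], [466.0, 101.1]]
[380, 253, 64, 5, 183] [419.9, 255.8] [[472.5, -67.0]]
    [[471.9, -21.3], [478.2, -92.5], [473.3, -93.5], [466.9, -22.0]]
```

View pics/c2.png

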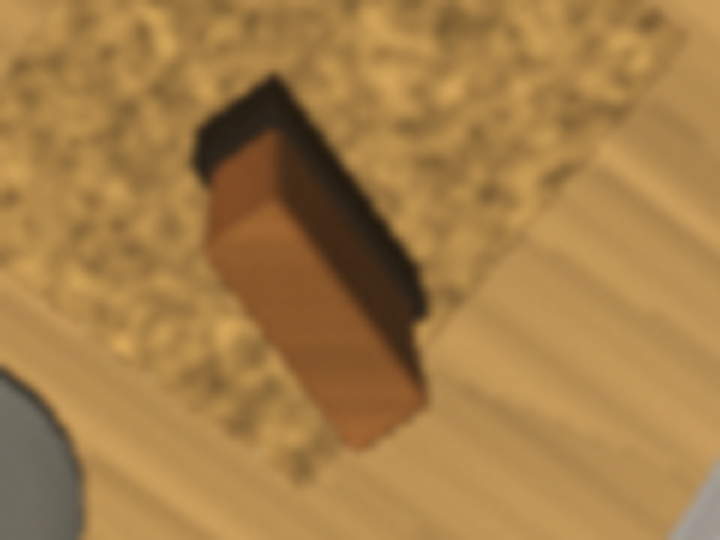

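The crop confirms the small black-based block with a wooden grip on the mat. Next I fit the plate and scraper poses and check them with an overlay.

```bash
cat > fit.py <<'E'
from h import *
from scipy.optimize import least_squares
def fit(c,model,pix,x0):
    def P(x):
        m=np.array(model,float); o=m.copy(); o[:,:2]=m[:,:2]@R.from_euler('z',x[2]).as_matrix()[:2,:2].T+x[:2]; return o
    r=least_squares(lambda x:((w2px(c,P(x))-pix)).ravel(),x0,loss='soft_l1'); return r.x,P,r.fun.reshape(-1,2).round(1).tolist()
E
python3 - <<'E'
from fit import *
c=load("w1")
# slab right end edge corners & fence-top outer corners; local +y = toward tray
mod=[[82,115,52],[82,-115,52],[-82,115,52],[-82,-115,52],[76,115,40],[-76,115,40]]
pix=[[232,128],[454,113],[247,271],[447,258],[229,135],[243,268]]
x,P,r=fit(c,mod,pix,[534,28,.157]); print("plate",x,r)
im=cv2.imread("pics/w1.png"); x0,y0,s=110,95,2
o=cv2.resize(im[y0:y0+200,x0:x0+390],None,fx=s,fy=s,interpolation=cv2.INTER_CUBIC)
def poly(pts,col):
    mm=np.array(pts,float); q=mm.copy(); q[:,:2]=mm[:,:2]@R.from_euler('z',x[2]).as_matrix()[:2,:2].T+x[:2]
    cv2.polylines(o,[((w2px(c,q)-[x0,y0]+.5)*s).round().astype(np.int32)],True,col,1)
for X in(82,-82): poly([[X,115,52],[X,-115,52],[X*76/82,-115,52],[X*76/82,115,52]],(0,0,255))
poly([[82,115,40],[-82,115,40],[-82,-115,40],[82,-115,40]],(0,255,0))
t=np.linspace(0,6.28,24); ch=px2w(c,[[324,200]],54)[0]
Rz=R.from_euler('z',x[2]).as_matrix()[:2,:2]; cl=(ch-x[:2])@Rz; print("chuck",ch,cl)
for z in(40,68): poly(np.c_[cl[0]+12*np.cos(t),cl[1]+12*np.sin(t),0*t+z],(255,0,255))
for p in([385.4,151.7],[267.5,158.7],[280.4,199],[402.5,234.7],[280.4,240.2]): print((px2w(c,p,45.5)[0]-x[:2])@Rz)
cv2.imwrite("pics/ov1.png",o)
c=load("w2")
pix=np.array([[275,195],[205,247],[427,402],[360,450]])/6+[280,150]-.4
# order of long edges: 0-2, 1-3
w=px2w(c,pix,83); d=w[2]-w[0]; print("grip top",w.round(1).tolist(),w.mean(0))
x,P,r=fit(c,[[8,22,83],[-8,22,83],[8,-22,83],[-8,-22,83]],pix,[*w.mean(0),np.arctan2(d[0],-d[1])]); print("scr",x,r)
print("mat",px2w(c,[[330,102],[392,160],[267,183],[332,230]],3).round(1).tolist())
b=px2w(c,np.array([[275,75],[428,310]])/6+[280,150]-.4,33); print("base edge",b)
E
```

```text
plate [5.33578553e+02 2.78696742e+01 1.55215914e-01] [[-8.7, 0.7], [2.0, -0.1], [-1.2, 3.1], [1.6, 4.2], [-1.6, -1.9], [4.3, -3.7]]
chuck [531.97399135  47.90879237] [ 1.51264389 20.04626606]
[ 46.94716404 -46.5466174 ]
[47.7291865  75.85800727]
[ 2.96155463 67.11398019]
[-47.80026505 -64.50664149]
[-45.47284729  72.23748141]
grip top [[491.9, 372.5], [478.3, 376.2], [479.0, 331.5], [465.7, 335.0]] [478.69267735 353.79344073]
scr [ 4.78689230e+02  3.53736331e+02 -2.90727330e-01] [[0.5, -0.6], [-1.3, 0.2], [1.5, -0.2], [-0.6, 0.7]]
mat [[550.7, 410.6], [542.7, 313.4], [431.7, 413.7], [430.5, 315.1]]
base edge [[498.86577406 377.62045232]
 [480.6537598  327.89262303]]
```

View pics/ov1.png

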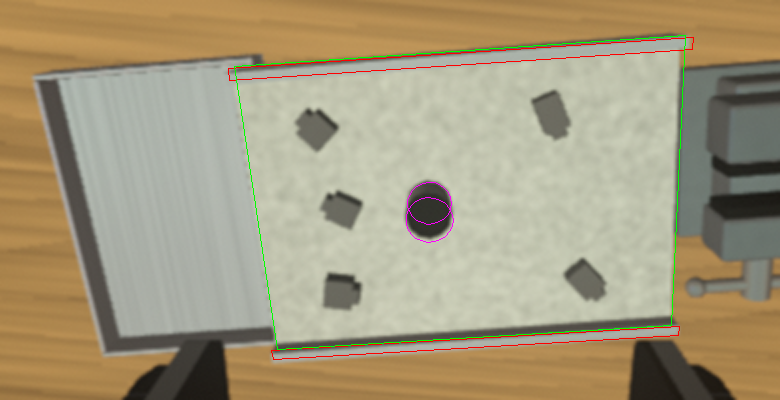

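The overlay fits the plate, fences and chuck to about 2 mm. Now I grasp the scraper.

Run:
```python
from h import *
a=-.31+np.pi/2; p=[479.2,354.3]
goto([*p,130],down(a)); movel([*p,41],max_speed=120)
command_gripper(5); print(current_opening(),current_grip_force(),current_contact_force().round(1),current_ee_pos())
movel([*p,150],max_speed=150); hold(.1); print(current_opening(),current_contact_force().round(1),current_clock())
snap("g1")
```

```text
15.195980150677942 58.82692873477936 [0.7 0.9 3.4] [479.41178055 354.46303373  41.27622964]
15.412608467734675 [-0.4 -0.3 -0.5] 7.1167
```

```bash
cat >> h.py <<'E'
PX,TH=np.array([533.6,27.9]),0.155
def L(f,e): return PX+R.from_euler('z',TH).as_matrix()[:2,:2]@np.array([f,e])
ZW,ZH=79.6,128
E
python3 - <<'E'
from h import *
q=down(TH)
def lane(f,e0,e1=122):
    movel([*L(f,e0),ZW],max_speed=90); print("down",current_contact_force().round(1))
    movel([*L(f,e1),ZW],max_speed=90); print("end",current_contact_force().round(1),current_ee_pos(),current_clock())
    movel([*L(f,e1),ZH],max_speed=120)
goto([*L(-46,-92),ZH],q); lane(-46,-92)
movel([*L(46,-75),ZH],max_speed=200); lane(46,-75)
goto([*(L(0,60)+[-20,0]),260],q); hold(.1); snap("w3"); print(current_clock(),current_opening())
E
```

```text
down [-0.2  0.1 -0.4]
end [-0.4  0.2 -2.2] [469.38111179 141.0847049   79.59406341] 11.95
down [-1.1 -0.8 -1. ]
end [ 0.4  0.3 -0.5] [560.25488208 155.23322058  79.59835908] 16.7667
18.15 15.771377524726079
```

View pics/w3.png

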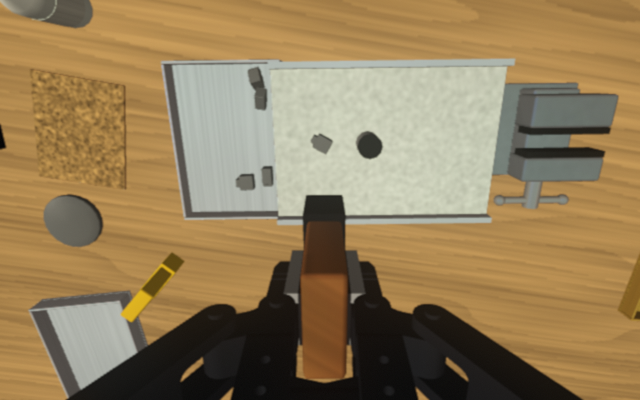

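Four chips are in the tray, and only the middle one at (322,143), next to the chuck at (369,145), is left. I'll push it sideways clear of the chuck, then wipe it off.

Run:
```python
from h import *
c=load("w3"); Rz=R.from_euler('z',TH).as_matrix()[:2,:2]
print("chip",(px2w(c,[[322,143]],45.5)[0]-PX)@Rz,"chuck",(px2w(c,[[369,145]],54)[0]-PX)@Rz)
q=down(TH+np.pi/2)
goto([*L(-34,80),ZH],q)
movel([*L(-34,80),ZW],max_speed=90)
movel([*L(20,80),ZW],max_speed=70); print(current_contact_force().round(1))
movel([*L(14,80),ZW],max_speed=90); movel([*L(14,80),ZH],max_speed=120)
q=down(TH); goto([*L(44,38),ZH],q); movel([*L(44,38),ZW],max_speed=80)
movel([*L(44,124),ZW],max_speed=80); print(current_contact_force().round(1))
movel([*L(44,124),ZH],max_speed=120)
goto([*(L(0,60)+[-20,0]),260],q); hold(.1); snap("w4"); print(current_clock(),current_opening())
```

```text
chip [ 2.62922148 66.01384714] chuck [ 1.98610402 19.12383568]
[ 0.  -0.6 -0.6]
[ 0.3 -0.8 -0.9]
26.6417 15.28402893267199
```

View pics/w4.png

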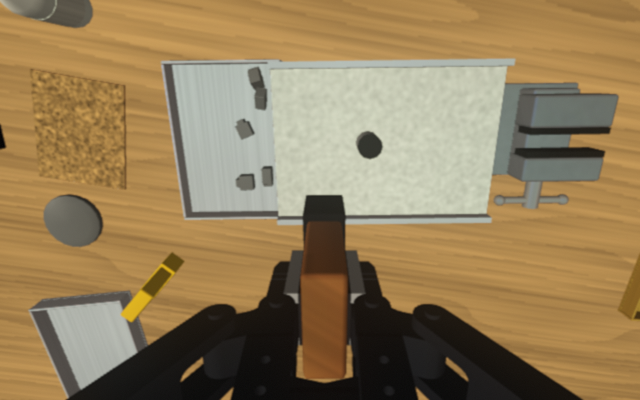

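All five chips are in the tray, at (255,77), (261,99), (244,129), (246,182) and (267,176). Now I stand the scraper back on the mat.

Run:
```python
from h import *
m=px2w(load("w4"),[[31,69],[127,86],[126,188],[36,180]],3); print(m.round().tolist(),m.mean(0))
p=(m.mean(0)+[487,361])/2; q=down(-.31+np.pi/2)
goto([*p,130],q); movel([*p,47],max_speed=120); hold(.2)
print(movel([*p,38],max_speed=15,threshold=3),current_ee_pos(),current_contact_force().round(1))
hold(.2); command_gripper(50); hold(.3)
movel([*p,150],max_speed=100)
goto([*(p-35*np.array([np.cos(.65),np.sin(.65)])+70*np.array([np.cos(.65),np.sin(.65)])),260],down(.65)); hold(.2); snap("w5"); print(p,current_clock(),current_opening())
```

```text
[[550.0, 413.0], [548.0, 311.0], [430.0, 315.0], [424.0, 420.0]] [487.92575979 364.75287122]
True [487.53219512 362.97128228  41.26945227] [-0.2  0.8  5.7]
[487.46287989 362.87643561] 32.35 49.99225870015452
```

View pics/w5.png

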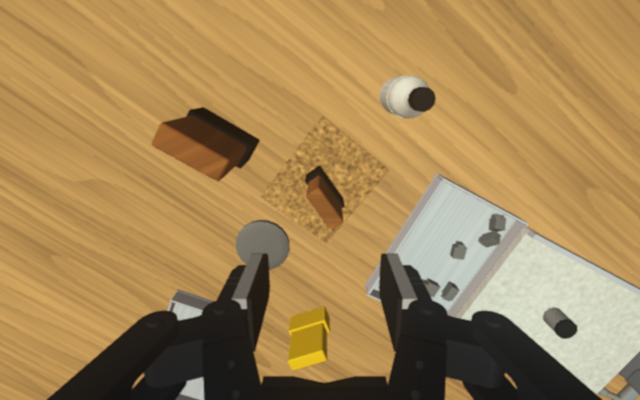

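The scraper stands upright on the mat at (325,198). All five chips are in the tray, the blank and bottle have not moved, and the gripper is clear.

```bash
python3 -c "
from cell import *
print(sign_off())"
```

```text
the job is handed in; nothing more can be done
None
```

All five offcuts are in the tray and the scraper is standing upright and released on its cork mat; the job was handed in at about 32 s, with no result reported back.

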